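Clamp the grinding jar in the jar mill and lock its spindle

TASK

Get the jar mill ready to run: set the large grinding jar upright in the round nest of the mill's drawn-out loading slide, then push the slide fully home under the clamp. Push the T-handle round clockwise, however many turns it takes, until the pad is tight on the jar's lid and the cross hole of the spindle lines up with the lock pin, then push the pin home through it. Leave the other things on the bench where they are and keep the jar upright.

Things in the scene. Friction and masses are not known exactly. Their poses are not given: they have to be found in the camera images.
- jar: the large grinding jar, closed, loose: white ceramic cylinder 90 mm in diameter, flat steel lid with its top at 72 mm, and on it a plain round steel boss 34 mm in diameter, 32 mm high, by which it is lifted from above. About 0.6 kg. Origin: centre of its underside, z up. Stands to the robot's left. (The small jar of the same make is not wanted)
- jar_boss (a point): the centre of the top of the large jar's boss, 104 mm above its underside
- mill: the jar mill, fixed. Origin: on the bench, on the axis of the upright clamp spindle. -x points to its front, where the slide comes out (roughly the robot's left), -y along the bridge to the lock pin's knob (roughly to the robot). Bed 220 mm wide, 24 mm high, from 200 mm in front of the axis; behind it, from 95 mm, a housing 160 mm high
- bridge (a point): the middle of the bridge's top, 208 mm above the bench on the spindle's axis: a bar along the mill's y, 208 mm long, 32 mm wide, 24 mm high, on two 22 mm columns 168 mm apart. The jar goes under it on the slide
- slide (a joint): the loading slide, m: 0 fully home (nest under the spindle), 0.14 fully drawn out to the mill's front; starts at 0.125 to 0.14. It needs about 3 N, and stays where it is left
- nest (a point): the centre of the nest's floor on the slide, 36 mm above the bench: inside a low ring, 10 mm high, 99 mm inside and 111 mm outside diameter, that takes the large jar's foot. On the slide's centre line; axes as the mill's
- slide_handle (a point): the middle of the slide's handle: a level steel bar 12 mm thick, 80 mm long across the slide, axis 76 mm above the bench, 113 mm in front of the nest's centre, on two end posts. Push its outer face towards the spindle to send the slide home
- spindle (a joint): the clamp spindle, rad: 0 when its cross hole is in line with the lock pin and the pad tight on the nested jar; positive while still screwed up (starts 8.2 to 14.5, 1.3 to 2.3 turns). Clockwise from above lowers it 12 mm a turn and lowers the reading; stop at -0.5. 0.12 N m turns it; it stays where it is left
- tbar (a point): the middle of the T-handle, on the spindle's axis, 276 mm above the bench at reading 0 and 12 mm higher a turn. A level steel bar 14 mm thick along this point's x axis (the mill's x turned by the spindle's reading, so at 0 square to the bridge), with 20 mm black balls centred 62 mm to either side; 28 mm collar in the middle
- hub (a point): the centre of the spindle's hub, 49 mm below the T-handle's middle: a steel block 34 mm square, 36 mm high, with a 14 mm cross hole right through it along this point's y axis (square to the T-handle). Half a turn early the hole points the right way but is 6 mm too high: the pin is blocked. The pin goes in freely within about 0.1 rad of reading 0
- pad: the round rubber-faced pressure pad at the spindle's foot, 42 mm in diameter. Sprung: it gives 3 mm and presses with about 30 N when the jar is clamped at reading 0. Origin: on the spindle's axis, 137 mm below its face
- lockpin (a joint): the lock pin, 10 mm thick with a round nose, captive in a guide block on the bridge (26 mm wide, 36 mm high, 30 to 57 mm from the spindle's axis), m: 0 drawn out (starts 0 to 0.004), 0.052 home, right through the hub. Pushed towards the spindle, along the mill's +y; about 2 N, stays where it is left
- pin_knob (a point): the centre of the outer end face of the lock pin's black knob (28 mm in diameter, 22 mm long), 227 mm above the bench; 131 mm from the spindle's axis when drawn out, 79 mm when home. The bridge ends 104 mm from the axis, its top 19 mm below this point
- small_jar: bystander: the small grinding jar, 68 mm in diameter, 82 mm high, on the bench near the large jar
- beaker: bystander: a glass beaker, 68 mm in diameter, 90 mm high, near the jars
- wash_bottle: bystander: a white bottle, 66 mm in diameter, 165 mm high
- spanner: bystander: a steel spanner 170 mm long, lying near the robot
- brush: bystander: a wooden brush 190 mm long, lying beyond the mill
Mind the look-alikes: they are no part of the job. What is shaped like the jar but blue or purple is not meant.

How it is judged (in metres and radians):
On the way, in this order (a step that is already met when the one before it is completed fails the run):
1. the large jar stands in the nest of the drawn-out slide, let go (horizontal distance between jar and nest below 0.007 m and z of jar in the frame of nest between -0.004 and 0.004 m and angle between jar's own z axis and vertical below 0.06 rad and value of joint slide above 0.09 m and contact force between the fingers and jar below 0.2 N), for 0.2 s.
2. the slide is home with the jar in its nest (horizontal distance between jar and nest below 0.007 m and z of jar in the frame of nest between -0.004 and 0.004 m and angle between jar's own z axis and vertical below 0.06 rad and value of joint slide below 0.006 m), for 0.2 s.
3. the spindle is screwed down tight on the jar with its cross hole in line with the pin (all of step 2 and value of joint spindle between -0.15 and 0.15 rad and contact force between pad and jar above 8 N), for 0.1 s.
At the end, for the whole second after the job is handed in: Large jar at rest, upright (0.06 rad), in the nest (within 7 mm, 4 mm in height); slide home (within 6 mm); spindle within 0.15 rad of 0, pad pressing on the jar with over 8 N; lock pin home through the hub (beyond 47 of 52 mm); the other things within 30 mm of their starts (all of step 3 and value of joint lockpin above 0.047 m and linear speed of jar below 0.01 m/s and distance of each of small_jar, beaker, wash_bottle, spanner, brush from where it was at the start of the episode below 0.03 m); the robot touches nothing.
It fails at once if the large jar is tipped by more than 0.5 rad (angle between jar's own z axis and vertical above 0.5 rad).
It fails at once if another thing on the bench is moved by more than 30 mm (distance of any of small_jar, beaker, wash_bottle, spanner, brush from where it was at the start of the episode above 0.03 m).
It also fails if it takes over 72 s, if anything falls off the work surface, if the arm or the gripper's body presses on something with over 40 N, if the wrist force passes 120 N, or if a joint passes its speed limit or range.

ROBOT

A 6-joint arm with a two-finger parallel gripper is mounted at the origin on the work surface. World frame = base frame: x ahead of the robot, y to its left, z up, the work surface at z = 0. Lengths are in mm, angles in degrees, forces in N, time in s.
With the tool pointing down it reaches from about 350 to 850 mm from the base axis. Payload 8.1 kg.
Tool frame: the origin (TCP) lies midway between the tips of the shut fingers; the grasp point (between the pads) lies 19 mm behind it; z points along the fingers, y is the line along which they close (so a half turn about z gives the same grasp; the last joint's range is limited). The gripper opens to 85 mm and grips with 20 to 120 N. Pads are 22 mm wide; open, the fingers measure 114 mm over their backs; the gripper's body (76 mm by 85 mm) begins 54 mm behind the grasp point. The pads swing forward as they close: fully open they stand 13 mm farther back than shut.
Start: joints at [-81.383, 7.471, 85.268, -0, 87.261, -4.893], TCP at [140.193, -583.396, 231.292] pointing down, gripper open.
Joint ranges: [-169.43, 169.43], [-51.17, 129.36], [1.28, 143.12], [-76.62, 256.62], [0, 156.53], [-152.29, 152.29]. Speed limits (degrees/s): [136.94, 136.94, 159.86, 180, 180, 180].

INTERFACE

Orientations are given as [roll, pitch, yaw] about the fixed x, y, z axes, in that order (R = Rz(yaw) Ry(pitch) Rx(roll)).
In Python, from bench import sense, snapshot, order, finder gives the robot as it stands.
- The arm moves only by the tool send_rows, never from a script. Its argument "steps" is a list of rows, each a list of 2 entries, a list of its own where there are three numbers: the shift along the world's x, y, z in units of 30 mm (1.0 is 30 mm), then the turn, a rotation vector about the world's x, y, z in rad. In form: [[[dx, dy, dz], [wx, wy, wz]], ...]. A call has 1 to 10 rows; each row is the pose to reach, as a shift and turn from the pose commanded when the call began; what a row does not reach only later rows make up. A row lasts 1/8 s, in which the tool goes at most 62.5 mm and 10.7 degrees, less where a joint would pass 70% of its speed; a pose out of reach is approached as far as the arm can. A call with a gripper value outside its range is refused whole. "fingers" is the closure, from 0 (fully open) to 1 (shut), set as the call begins (left out, the last holds). The fingers move at their own pace and stop on an object; "squeeze" is the grip in N (left out, the last holds). Time passes only in rows, so rows that repeat a pose let the fingers close. It gives the time, the measured TCP pose, the force, the opening and the grip force at its end, in the units of the state.
- sense(): the state, without advancing time (a new reading comes with each control period).
- snapshot(name): name is "side" or "top" or "wrist"; returns a dict with "img" (420x560x3 uint8, red, green, blue), "K" (3x3 intrinsics, pixels), "pose" (4x4, takes a point from camera to world coordinates). Camera axes: x right, y up, looking along -z (the intrinsics and any distortion apply to the point x, -y, -z); pixel columns grow to the right and rows downward; lengths in mm; the calibration is good to about 2 mm. The wrist camera is an equidistant fisheye: a pixel r from the principal point sees the ray r / f radians off the axis. A picture is of the moment at which its call begins. There is no depth.
- order.hand_in(): hands the job in; it is judged then, once.
Trained networks look in the newest picture that a camera, given by its name, has taken for a name from the list of things; names that differ only in an ending like _2 or _b are one class to them, and where a whole thing is asked for, a point or a joint stands for the part that bears it (a point fixed in the world has none). Each returns a list of dicts, best first, with "confidence" (0 to 1); they miss things now and then, are a little off and sometimes report something else, mostly with a low value. They report only what shows in the picture. A call takes as long as a camera call. They do not tell look-alikes from the thing itself.
- finder.find_in(label, camera): "box" ([left, top, width, height] as shares, 0 to 1, of the picture: columns of its width, rows of its height, round what is visible of it).
- finder.trace(label, camera): "mask" (420x560 bool, what is visible of it) and "box" ([left, top, width, height] as shares, 0 to 1, of the picture: columns of its width, rows of its height, round what is visible of it).
- finder.pinpoint(label, camera): "at" ([column, row] as shares, 0 to 1, of the picture: columns of its width, rows of its height: a listed point, or the origin of a listed thing).
The state is a dict: "time": time; "joint_pos": joint angles; "qd": joint speeds; "joint_efforts": joint torques, N m; "tool_pos": TCP position; "tcp_rot": TCP orientation; "ft_force": force on the tool from outside, world axes, zero at the start; "wrist_torque": the same for the moment, N m; "finger_gap": finger opening in mm; "grip_force": force on a finger pad.
Only numpy, scipy, OpenCV 4.12 (cv2) and the standard library are available. Lean on these libraries where they do the work, as an engineer would, in place of code of your own. Each camera call takes 0.05 s, during which the arm holds its last target. There are 200 camera calls.

## Working session

There is one attempt and no reset: what is moved stays moved. The work goes in short steps, Python scripts to look and compute and a tool call to move; the robot and the scene stay as the last step left them, time stands still between calls to the robot, and variables do not carry over. Pictures are saved under pics/ and viewed, at most 10 in all, crops included, and the job is handed in when it is done.

Besides the shell and the picture viewer there is one more tool, called after ">>>" in YAML: its name, and indented under it one key for each argument. send_rows: Moves the arm, as the interface text tells. Its arguments: {"type":"object","properties":{"steps":{"type":"array"},"fingers":{"type":"number"},"squeeze":{"type":"number"}},"required":["steps"]}

```bash
mkdir -p pics; ls
cat > h.py <<'E'
import numpy as np, cv2
from bench import sense, snapshot, order, finder
def ray(s,px):
    K=np.array(s["K"]);T=np.array(s["pose"]);x=(px[0]-K[0,2])/K[0,0];y=(px[1]-K[1,2])/K[1,1]
    d=np.array([x,-y,-1.]);
    if s.get("fish"):
        r=np.hypot(x,y);d=np.array([np.sin(r)*x/max(r,1e-9),-np.sin(r)*y/max(r,1e-9),-np.cos(r)])
    return T[:3,3],T[:3,:3]@d
def atz(s,px,z):
    o,d=ray(s,px);return o+d*(z-o[2])/d[2]
def proj(s,P):
    T=np.array(s["pose"]);K=np.array(s["K"]);p=T[:3,:3].T@(np.array(P)-T[:3,3]);x,y,z=p[0],-p[1],-p[2]
    if s.get("fish"):
        r=np.hypot(x,y);t=np.arctan2(r,z);x,y=x/r*t,y/r*t
    else: x,y=x/z,y/z
    return np.array([K[0,0]*x+K[0,2],K[1,1]*y+K[1,2]])
def tri(obs):
    A=np.zeros((3,3));b=np.zeros(3)
    for s,px in obs:
        o,d=ray(s,px);d=d/np.linalg.norm(d);M=np.eye(3)-np.outer(d,d);A+=M;b+=M@o
    return np.linalg.solve(A,b)
def snap(n):
    s=dict(snapshot(n));s["fish"]=n=="wrist";return s
def pt(l,c,k=0):
    return [(np.array(r["at"])*[560,420],round(r["confidence"],2)) for r in finder.pinpoint(l,c)]
def save(s,n): cv2.imwrite("pics/"+n,cv2.cvtColor(s["img"],cv2.COLOR_RGB2BGR))
E
python3 - <<'E'
from h import *
S={c:snap(c) for c in("side","top")}
for c in S: save(S[c],c+"0.png");print(c,np.round(S[c]["pose"],2).tolist(),S[c]["K"][0][0])
hz=dict(jar_boss=104,bridge=208,nest=36,slide_handle=76,tbar=300,hub=250,pin_knob=227,jar=0,mill=0,small_jar=0)
for l in hz:
    for c in S:
        for p,k in pt(l,c)[:3]: print(l,c,np.round(p,1),k,np.round(atz(S[c],p,hz[l]),1))
print(sense())
E
```

```text
pics
side [[1.0, -0.02, 0.02, 560.8], [0.03, 0.57, -0.82, -747.9], [0.01, 0.82, 0.57, 796.36], [0.0, 0.0, 0.0, 1.0]] 449.8269369272446
top [[0.01, 0.99, -0.11, 413.45], [-1.0, 0.01, -0.0, 129.36], [-0.0, 0.11, 0.99, 1165.36], [0.0, 0.0, 0.0, 1.0]] 457.1567839095901
jar_boss side [178.2 207.9] 0.98 [254.3 274.6 104. ]
jar_boss side [192.9 300. ] 0.76 [360.9 -72.  104. ]
jar_boss side [215.5 180.2] 0.71 [334.5 429.3 104. ]
jar_boss top [201.6 329.4] 0.88 [258.5 281.8 104. ]
jar_boss top [353.6 286.8] 0.86 [357.2 -64.5 104. ]
jar_boss top [141.1 295.5] 0.78 [333.2 422.2 104. ]
bridge side [309.8 280. ] 0.89 [ 602.7 -113.4  208. ]
bridge top [383.1 172.7] 0.95 [ 603.  -110.9  208. ]
nest side [314.1 296.3] 0.92 [623.7  16.6  36. ]
nest top [317.5 178.7] 0.75 [620.4  10.4  36. ]
slide_handle side [318.2 254.1] 0.86 [635.4 124.1  76. ]
slide_handle side [315.4 296.6] 0.45 [623.2 -24.4  76. ]
slide_handle top [271.5 168. ] 0.75 [638.4 126.   76. ]
tbar side [310.2 238.2] 0.71 [ 599.5 -102.6  300. ]
tbar top [394.8 164.3] 0.6 [ 601.4 -110.7  300. ]
hub side [313.7 298.3] 0.32 [ 605.2 -203.2 
[... 739 characters left out ...]
 280.    0. ]
{'time': 1.1, 'joint_pos': array([-8.13833634e+01,  7.47063760e+00,  8.52669270e+01, -1.41248007e-03,
        8.72617375e+01, -4.89196748e+00]), 'qd': array([-0.03862035, -0.01597636,  0.07038965,  0.00441746, -0.10016422,
        0.07352362]), 'joint_efforts': array([-1.10645302e-03, -5.69338632e+01, -5.00871992e+01, -3.42592584e-04,
        1.50659864e-03,  9.74455588e-06]), 'tool_pos': array([ 140.18013841, -583.40325817,  231.30611484]), 'tcp_rot': array([1.79999425e+02, 1.46524604e-03, 1.35086715e+01]), 'ft_force': array([ 1.2344904 , -0.21061178, -0.29169426]), 'wrist_torque': array([0.03770278, 0.01099211, 0.03707844]), 'grip_force': 0.0, 'finger_gap': 84.92317123680382}
```

View both.

View pics/side0.png

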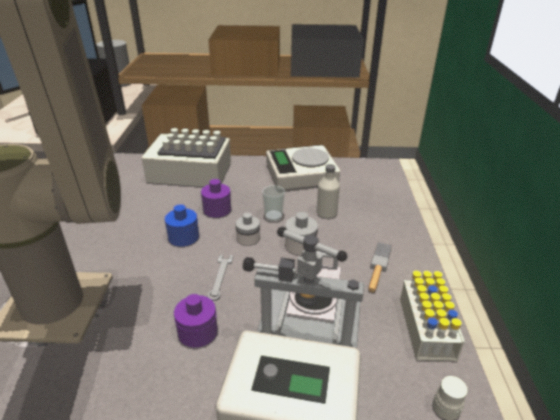

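View pics/top0.png

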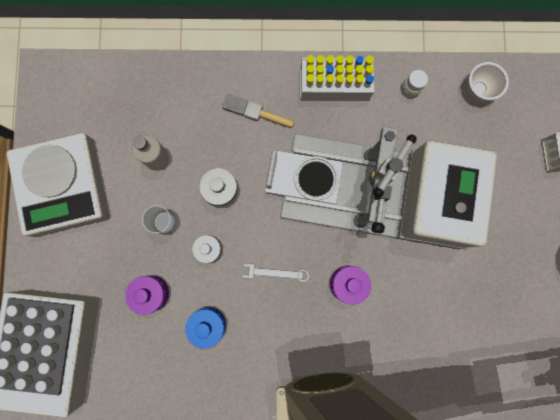

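```bash
cat > fit.py <<'E'
from h import *
from scipy.optimize import least_squares
def model(q):
    x,y,yaw,sl,pn,th=q;a=np.array([x,y,0]);X=np.array([np.cos(yaw),np.sin(yaw),0]);Y=np.array([-X[1],X[0],0]);Z=np.array([0,0,1])
    h=276+12*th/2/np.pi
    return dict(bridge=a+208*Z,mill=a,nest=a-sl*X+36*Z,slide_handle=a-(sl+113)*X+76*Z,pin_knob=a-(131-pn)*Y+227*Z,tbar=a+h*Z,hub=a+(h-49)*Z)
if __name__=="__main__":
    S={c:snap(c) for c in("side","top")};obs=[]
    q=np.array([602,-111,np.radians(-98),126,2,11.])
    for l in model(q):
        for c in S:
            for p,k in pt(l,c):
                if k>.3 and np.linalg.norm(p-proj(S[c],model(q)[l]))<12: obs.append((l,c,p));break
    f=lambda q:np.concatenate([proj(S[c],model(q)[l])-p for l,c,p in obs]+[[(q[4]-2)/2,(q[5]-11.3)/2]])
    r=least_squares(f,q,loss="soft_l1",x_scale=[1,1,.01,1,1,.1]);print(np.round(r.x,3),np.degrees(r.x[2]))
    e=f(r.x)
    for i,(l,c,p) in enumerate(obs): print(l,c,np.round(p,1),np.round(e[2*i:2*i+2],1))
    J=[]
    for l,z in(("jar_boss",104),("jar",0)):
        for c in S:
            for p,k in pt(l,c):
                w=atz(S[c],p,z)
                if np.hypot(w[0]-600,w[1]-252)<30: print(l,c,p,k,w);J.append((l,S[c],p))
    print([tri([(s,p) for l,s,p in J if l==n]) for n in("jar_boss","jar") if sum(l==n for l,_,_ in J)>1])
    for l in("jar","tbar"):
      for c in S:
        for m in finder.trace(l,c)[:3]: 
            ys,xs=np.nonzero(m["mask"]);print(l,c,round(m["confidence"],2),xs.min(),xs.max(),ys.min(),ys.max())
    b=[cv2.resize(S[c]["img"][v:v+140,u:u+186],None,fx=4.2,fy=4.2,interpolation=cv2.INTER_CUBIC) for c,u,v in(("side",225,215),("top",310,110))]
    for n,i in zip("st",b): save(dict(img=i),"c%s.png"%n)
E
python3 fit.py
```

```text
[ 599.245 -110.953   -1.71   125.12     4.79    11.867] -97.99287481480818
bridge side [305.4 279.6] [ 2.5 -0.5]
bridge top [383.4 175.3] [-0.2 -0.9]
mill side [302.9 350.1] [1. 0.]
mill top [365.2 188.4] [-2.   1.3]
nest top [317.  179.3] [-0.5  0.9]
slide_handle side [316.8 255.5] [ 0.2 -1.6]
slide_handle top [270.  170.4] [2.  0.1]
pin_knob side [243.1 265.2] [-0.  -1.4]
pin_knob top [377.9 231.6] [0.1 1. ]
tbar side [308.8 239.6] [1.3 2. ]
tbar top [393.4 161.7] [1.4 3.9]
hub side [311.6 262.9] [-2.7 -0.5]
hub top [387.6 171.6] [ 0.6 -1. ]
jar_boss side [300.496 214.998] 0.64 [591.15174224 253.88021096 104.        ]
jar_boss top [218.792 181.986] 0.89 [598.10193868 249.73737997 104.        ]
jar side [299.32  244.818] 0.84 [591.26968803 255.3204523    0.        ]
jar top [220.304 188.496] 0.74 [599.22527994 257.28271474   0.        ]
[array([594.12680215, 248.88412513, 108.24467068]), array([ 5.95225511e+02,  2.56816524e+02, -1.88772699e-01])]
jar side 0.84 201 230 179 217
jar side 0.72 263 283 186 220
jar side 0.62 164 198 204 245
jar top 0.7 329 370 266 303
jar top 0.65 125 168 275 313
jar top 0.62 199 237 168 207
tbar side 0.84 277 346 227 279
```

>>> send_rows:
  steps:
    - [[0,0.2,1],[0,0,0]]
    - [[2,2,2.5],[0,0,0.18]]
    - [[3.5,3.5,3.3],[0,0,0.36]]
    - [[5,5,3.3],[0,0,0.54]]
    - [[6.3,6.5,3.3],[0,0,0.72]]
    - [[7.5,8,3.3],[0,0,0.9]]
    - [[8.3,9.5,3.3],[0,0,1.08]]
    - [[9,11,3.3],[0,0,1.19]]
    - [[9.7,12.7,3.3],[0,0,1.19]]
    - [[10,14.5,3.3],[0,0,1.19]]
  fingers: 0

```text
time: 3.55
tool_pos: [440.8, -146.4, 330.2]
tcp_rot: [180.0, -0.0, 81.7]
ft_force: [0.7, 0.5, 0.1]
finger_gap: 85.3
grip_force: 0.0
```

>>> send_rows:
  steps:
    - [[0.2,2,0],[0,0,0]]
    - [[0.6,4,0],[0,0,0]]
    - [[1.2,6,0],[0,0,0]]
    - [[2,8,0],[0,0,0]]
    - [[3,10,0],[0,0,0]]
    - [[4.2,12,-1],[0,0,0]]
    - [[5.2,13.3,-2.5],[0,0,0]]
    - [[5.2,13.3,-3.7],[0,0,0]]
    - [[5.2,13.3,-3.7],[0,0,0]]

```text
time: 4.68
tool_pos: [593.3, 250.7, 213.0]
tcp_rot: [-179.5, 0.3, 81.8]
ft_force: [0.8, -0.0, 0.7]
finger_gap: 85.8
grip_force: 0.0
```

Run:
```python
from h import *
s=snap("wrist");save(s,"w1.png");print(np.round(s["pose"],3).tolist(),s["K"])
for l,z in(("jar_boss",104),("jar",0),("nest",36),("slide_handle",76)):
    for p,k in pt(l,"wrist"): print(l,p,k,np.round(atz(s,p,z),1))
print(sense()["tool_pos"])
```

```text
[[0.99, 0.135, 0.048, 603.453], [-0.143, 0.954, 0.265, 316.973], [-0.011, -0.269, 0.963, 354.32], [0.0, 0.0, 0.0, 1.0]] [[325.1922621    0.         278.77118613]
 [  0.         325.1922621  206.27913192]
 [  0.           0.           1.        ]]
jar_boss [ 0.112 74.214] 0.79 [329.7 426.1 104. ]
jar_boss [277.312 194.88 ] 0.59 [591.1 257.7 104. ]
jar [ 38.696 195.216] 0.88 [256.9 282.2   0. ]
jar [56.28  77.112] 0.68 [328.6 428.9   0. ]
jar [277.984 175.98 ] 0.56 [589.8 254.2   0. ]
nest [343.112 306.39 ] 0.17 [644.5  99.1  36. ]
slide_handle [343.392 308.112] 0.88 [639.5 124.2  76. ]
[597.49910393 250.24513688 223.01764133]
```

View pics/w1.png

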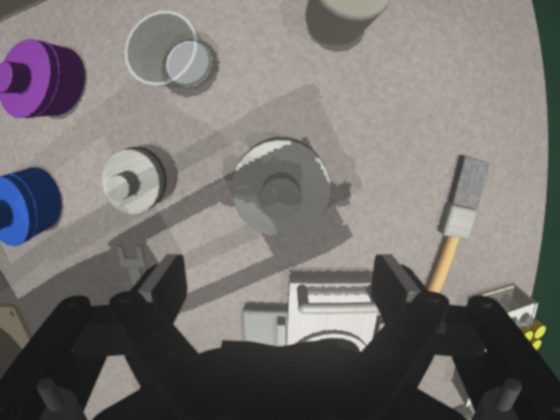

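View pics/cs.png

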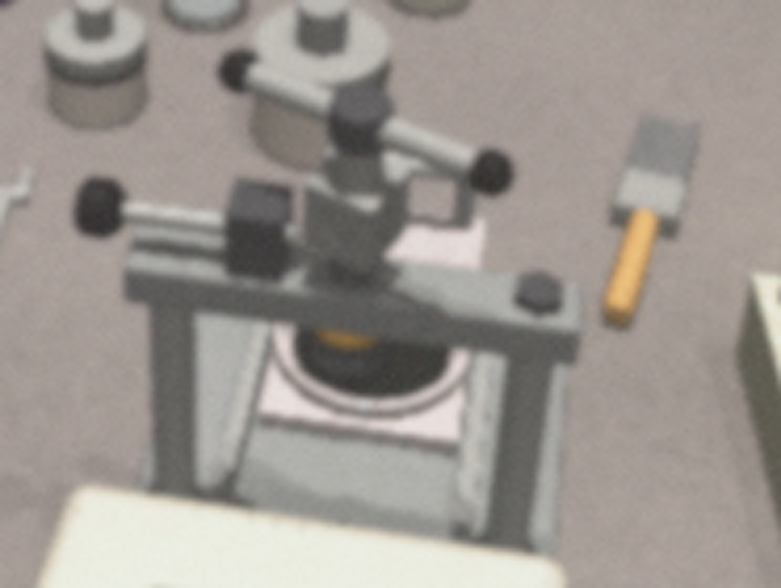

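View pics/ct.png

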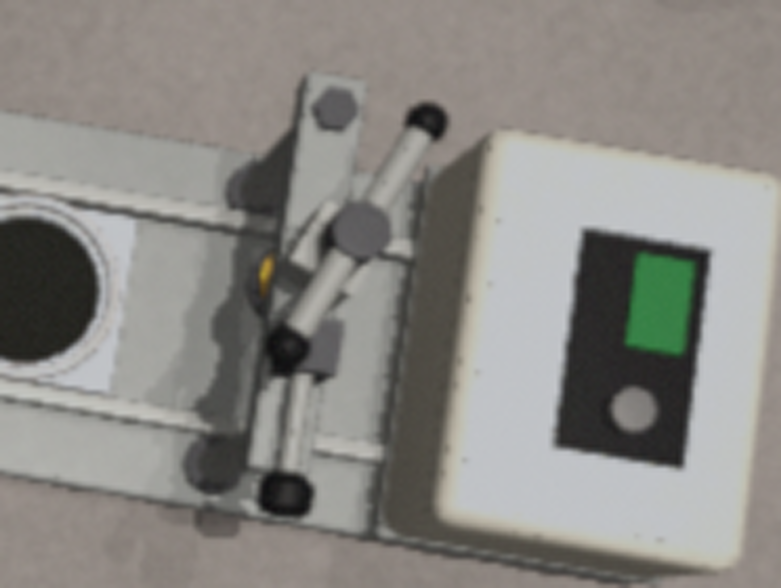

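```bash
cat > j.py <<'E'
from h import *
from scipy.optimize import minimize, least_squares
import pickle
def circ(c,z,r): a=np.linspace(0,2*np.pi,120,endpoint=False);return np.c_[c[0]+r*np.cos(a),c[1]+r*np.sin(a),z+0*a]
def jarfit(s,g0,R=16,z0=0,st=1.0):
    g=cv2.GaussianBlur(cv2.cvtColor(s["img"],cv2.COLOR_RGB2GRAY).astype(np.float32),(0,0),1.2)
    G=np.hypot(cv2.Sobel(g,5,1,0),cv2.Sobel(g,5,0,1));G=np.minimum(G,60);best=[]
    for x in np.arange(-R,R+.1,st):
        for y in np.arange(-R,R+.1,st):
            c=(g0[0]+x,g0[1]+y)
            P=np.array([proj(s,p) for p in np.r_[circ(c,z0,45)[::2],circ(c,z0+72,45)[::2]]]).astype(np.float32)
            h=cv2.convexHull(P)[:,0];b=np.array([proj(s,p) for p in circ(c,z0+104,17)[::3]])
            v=lambda q:cv2.remap(G,q[:,0].astype(np.float32).reshape(-1,1),q[:,1].astype(np.float32).reshape(-1,1),1).mean()
            best.append((v(h)+.4*v(b),*c))
    return max(best)
E
python3 - <<'E'
from j import *
S={c:snap(c) for c in("side","top","wrist")};pickle.dump(S,open("s1.pkl","wb"))
print(sense()["tool_pos"])
for c in("top","wrist","side"): print(c,jarfit(S[c],(595,253)))
o=[("top",(395.7,164.8),0),("top",(411.7,138.6),1),("top",(378.6,192.4),-1),("side",(310.2,242.4),0),("side",(281.9,231.9),-1),("side",(341.7,256),1)]
f=lambda q:np.concatenate([proj(S[c],[q[0]+62*k*np.cos(q[3]),q[1]+62*k*np.sin(q[3]),q[2]])-p for c,p,k in o])
r=least_squares(f,[600,-111,298,.5]);print(r.x,np.degrees(r.x[3]),r.cost,np.round(r.fun,1))
E
```

```text
[597.03455424 250.323218   221.80592557]
top (np.float32(66.410355), np.float64(600.0), np.float64(268.0))
wrist (np.float32(48.833557), np.float64(593.0), np.float64(254.0))
side (np.float32(67.804855), np.float64(594.0), np.float64(259.0))
[ 6.00274287e+02 -1.12743747e+02  2.96657810e+02 -5.57069437e-01] -31.91772762756853 0.8180373095697901 [-0.3  0.5  0.   0.2  0.3 -0.3  0.5  0.7 -0.1 -0.4 -0.1 -0.4]
```

>>> send_rows:
  steps:
    - [[0,0.05,-1.4],[0,0,0]]
    - [[-0.05,0.1,-2.6],[0,0,0]]
    - [[-0.05,0.1,-2.6],[0,0,0]]
    - [[-0.05,0.1,-2.6],[0,0,0]]

```text
time: 5.58
tool_pos: [595.7, 253.7, 143.5]
tcp_rot: [179.9, -0.1, 81.7]
ft_force: [-0.7, -0.3, 1.1]
finger_gap: 85.7
grip_force: 0.0
```

Run:
```python
from j import *
s=snap("wrist");save(s,"w2.png");print(sense()["tool_pos"],np.array(s["pose"])[:3,3])
print(jarfit(s,(595,255),12))
for p,k in pt("jar_boss","wrist"): print(p,k,atz(s,p,104))
for m in finder.trace("jar","wrist")[:2]: print(np.round(np.array(m["box"])*[560,420,560,420]),m["confidence"])
```

```text
[596.1715566  253.89617038 144.22795874] [604.17832441 319.38554468 285.27339949]
(np.float32(44.359993), np.float64(593.0), np.float64(254.0))
[275.408 231.42 ] 0.95 [593.03993725 255.45432848 104.        ]
[276.416 194.796] 0.63 [596.88246981 277.35743722 104.        ]
[ 0. 34. 47. 91.] 0.89
[211. 145. 131. 133.] 0.77
```

View pics/w2.png

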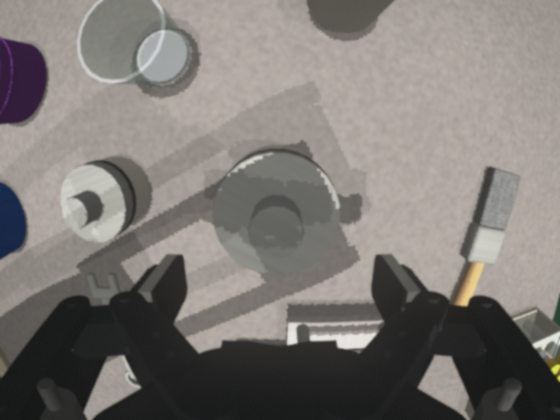

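>>> send_rows:
  steps:
    - [[-0.05,0.02,-1],[0,0,0]]
    - [[-0.05,0.02,-1.8],[0,0,0]]
    - [[-0.05,0.02,-2.15],[0,0,0]]
    - [[-0.05,0.02,-2.15],[0,0,0]]
    - [[-0.05,0.02,-2.15],[0,0,0]]

```text
time: 6.35
tool_pos: [594.2, 254.5, 78.5]
tcp_rot: [179.9, -0.1, 81.7]
ft_force: [1.3, 0.3, 0.4]
finger_gap: 85.2
grip_force: 0.0
```

>>> send_rows:
  steps:
    - [[0,0,0],[0,0,0]]
    - [[0,0,0],[0,0,0]]
    - [[0,0,0],[0,0,0]]
    - [[0,0,0],[0,0,0]]
    - [[0,0,0],[0,0,0]]
    - [[0,0,0],[0,0,0]]
  fingers: 1
  squeeze: 60

```text
time: 7.1
tool_pos: [593.7, 254.2, 77.4]
tcp_rot: [179.9, -0.0, 81.7]
ft_force: [2.0, -0.4, 4.7]
finger_gap: 32.3
grip_force: 59.7
```

>>> send_rows:
  steps:
    - [[0,0,0.3],[0,0,0]]
    - [[0,0,1],[0,0,0]]
    - [[0,0,2],[0,0,0]]
    - [[0,0,3],[0,0,0]]
    - [[0,0,3.7],[0,0,0]]
    - [[0,0,3.7],[0,0,0]]

```text
time: 7.85
tool_pos: [594.5, 254.7, 190.7]
tcp_rot: [179.8, -0.1, 81.7]
ft_force: [0.7, -0.3, -5.9]
finger_gap: 32.3
grip_force: 60.7
```

Run:
```python
from j import *
S={c:snap(c) for c in("top","side","wrist")};print({k:np.round(v,1) for k,v in sense().items() if k in("tool_pos","tcp_rot","finger_gap","ft_force")})
pickle.dump(S,open("s2.pkl","wb"))
S1=pickle.load(open("s1.pkl","rb"))
t=sense()["tool_pos"];z0=sense()["tool_pos"][2]-77.4
print("wrist jar",jarfit(S["wrist"],t[:2],10,z0));print("side jar",jarfit(S["side"],t[:2],12,z0))
def ringfit(s,g0,R=10):
    g=cv2.GaussianBlur(cv2.cvtColor(s["img"],cv2.COLOR_RGB2GRAY).astype(np.float32),(0,0),1)
    G=np.hypot(cv2.Sobel(g,5,1,0),cv2.Sobel(g,5,0,1));B=[]
    for x in np.arange(-R,R+.1,.5):
        for y in np.arange(-R,R+.1,.5):
            c=(g0[0]+x,g0[1]+y);q=np.array([proj(s,p) for p in np.r_[circ(c,46,49.5)[::2],circ(c,46,55.5)[::2]]]).astype(np.float32)
            v=cv2.remap(G,q[:,:1].copy(),q[:,1:].copy(),1);B.append((v.mean(),*c))
    return max(B)
for n,s in(("top1",S1["top"]),("top2",S["top"]),("side1",S1["side"]),("side2",S["side"])): print(n,ringfit(s,(620,13)))
im=np.vstack([cv2.resize(S["side"]["img"][150:360,200:440],(640,560)[:2])[:560]]);save(dict(img=im),"s2.png")
save(dict(img=cv2.resize(S["top"]["img"][100:260,170:430],(780,480),interpolation=cv2.INTER_CUBIC)),"t2.png")
```

```text
{'tool_pos': array([592.3, 253.9, 186. ]), 'tcp_rot': array([-1.799e+02,  1.000e-01,  8.170e+01]), 'ft_force': array([-0.3,  0.6, -6.3]), 'finger_gap': np.float64(32.8)}
wrist jar (np.float32(53.65133), np.float64(592.2530206524643), np.float64(253.9287942740702))
side jar (np.float32(64.05852), np.float64(596.2530206524643), np.float64(261.92879427407024))
top1 (np.float32(122.45552), np.float64(630.0), np.float64(11.0))
top2 (np.float32(122.37454), np.float64(630.0), np.float64(11.0))
side1 (np.float32(119.91202), np.float64(621.5), np.float64(20.0))
side2 (np.float32(119.70004), np.float64(621.5), np.float64(20.0))
```

View pics/t2.png

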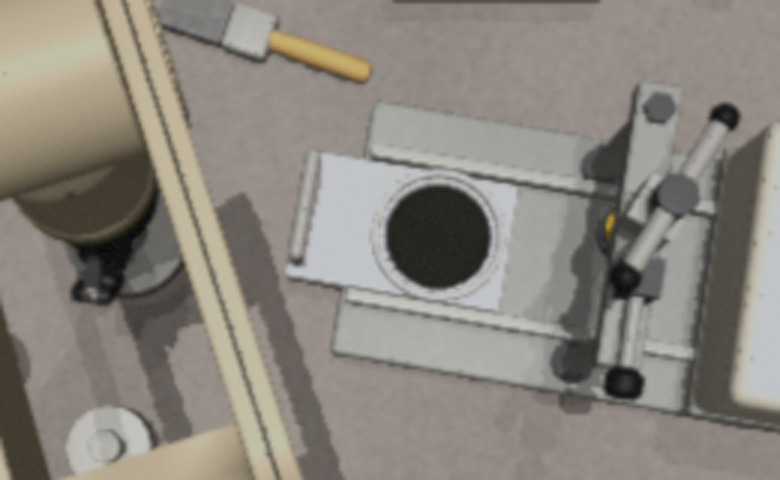

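Run:
```python
from j import *
S=pickle.load(open("s2.pkl","rb"))
for c in("top","side"):
    s=S[c];g=cv2.cvtColor(s["img"],cv2.COLOR_RGB2GRAY)
    u,v=proj(s,(620,12,36)).astype(int);m=(g<55).astype(np.uint8);print(c,u,v,g[v,u])
    n,L,st,ce=cv2.connectedComponentsWithStats(m);k=L[v,u];print("dark disc",st[k],ce[k],atz(s,ce[k]+0*.5,36))
    # outer ring estimate
    for z,r in((36,43),(36,42),(46,55.5),(46,49.5)):
        G=cv2.GaussianBlur(g.astype(np.float32),(0,0),.8);B=[]
        for x in np.arange(608,633,.5):
            for y in np.arange(0,26,.5):
                a,b=[np.array([proj(s,p) for p in circ((x,y),z,rr)[::3]]).astype(np.float32) for rr in(r-2,r+2)]
                f=lambda q:cv2.remap(G,q[:,:1].copy(),q[:,1:].copy(),1)
                B.append((np.abs((f(b)-f(a)).mean()),x,y))
        print(z,r,max(B))
print(atz(S["top"],(315.5,178.5),46))
```

```text
top 316 178 38
dark disc [300 162  33  34 863] [315.67207416 178.53070684] [620.79160188  14.98058698  36.        ]
36 43 (np.float32(72.23149), np.float64(621.0), np.float64(15.5))
36 42 (np.float32(62.94757), np.float64(620.5), np.float64(15.0))
46 55.5 (np.float32(20.527884), np.float64(629.5), np.float64(24.5))
46 49.5 (np.float32(29.71607), np.float64(611.5), np.float64(19.5))
side 312 297 80
dark disc [     0      0    560    420 204376] [260.55448781 219.82245958] [477.24833901 322.75391152  36.        ]
36 43 (np.float32(30.37833), np.float64(621.5), np.float64(17.5))
36 42 (np.float32(28.435843), np.float64(621.5), np.float64(16.0))
46 55.5 (np.float32(16.994583), np.float64(626.0), np.float64(22.5))
46 49.5 (np.float32(25.626307), np.float64(622.0), np.float64(16.5))
[619.02927651  16.42024997  46.        ]
```

>>> send_rows:
  steps:
    - [[0.2,-0.5,0],[0,0,0.18]]
    - [[0.4,-1,0],[0,0,0.36]]
    - [[0.6,-1.5,0],[0,0,0.54]]
    - [[0.8,-2,0],[0,0,0.72]]
    - [[1,-2.4,0],[0,0,0.9]]
    - [[1.2,-2.8,0],[0,0,1.08]]
    - [[1.4,-3.1,0],[0,0,1.26]]
    - [[1.6,-3.4,0],[0,0,1.44]]
    - [[1.7,-3.5,0],[0,0,1.57]]
    - [[1.7,-3.5,0],[0,0,1.57]]

```text
time: 9.25
tool_pos: [643.3, 148.7, 185.6]
tcp_rot: [-179.9, -0.2, 171.6]
ft_force: [-0.2, 1.0, -5.5]
finger_gap: 32.3
grip_force: 60.5
```

>>> send_rows:
  steps:
    - [[0,0,0],[0,0,0]]
    - [[0,0,0],[0,0,0]]
    - [[0,0,0],[0,0,0]]

```text
time: 9.62
tool_pos: [644.1, 149.4, 187.8]
tcp_rot: [180.0, -0.0, 171.6]
ft_force: [0.2, -0.1, -5.8]
finger_gap: 32.6
grip_force: 60.5
```

Run:
```python
from j import *
s=snap("wrist");save(s,"w3.png");pickle.dump(s,open("w3.pkl","wb"));print(sense()["tool_pos"],sense()["tcp_rot"])
for l,z in(("nest",36),("slide_handle",76),("bridge",208),("mill",0)):
    for p,k in pt(l,"wrist"): print(l,p,k,np.round(atz(s,p,z),1))
```

```text
[644.11578339 149.37691763 187.8373427 ] [1.79998834e+02 3.19933099e-03 1.71623216e+02]
nest [140.224 190.218] 0.72 [620.3  14.8  36. ]
bridge [ 59.304 183.708] 0.39 [585.2  57.9 208. ]
mill [ 60.088 182.994] 0.63 [ 598.2 -113.6    0. ]
```

View pics/w3.png

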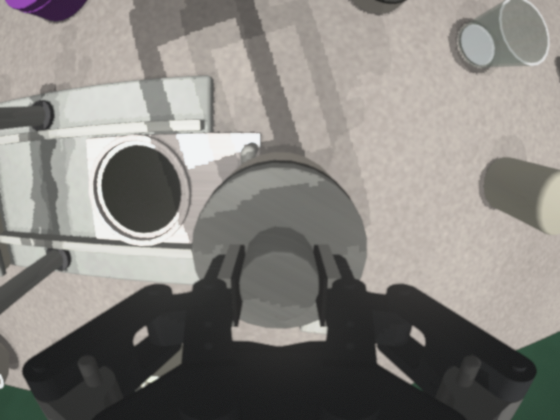

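Run:
```python
from j import *
s=pickle.load(open("w3.pkl","rb"));g=cv2.cvtColor(s["img"],cv2.COLOR_RGB2GRAY);G=cv2.GaussianBlur(g.astype(np.float32),(0,0),.8)
for z,r in((36,42),(36,44),(36,46),(36,49.5),(46,49.5),(46,55.5)):
    B=[]
    for x in np.arange(610,632,.5):
        for y in np.arange(4,26,.5):
            a,b=[np.array([proj(s,p) for p in circ((x,y),z,rr)[::3]]).astype(np.float32) for rr in(r-1.5,r+1.5)]
            f=lambda q:cv2.remap(G,q[:,:1].copy(),q[:,1:].copy(),1)
            B.append((np.abs((f(b)-f(a)).mean()),x,y))
    print(z,r,max(B))
```

```text
36 42 (np.float32(60.752697), np.float64(617.5), np.float64(12.0))
36 44 (np.float32(113.58171), np.float64(619.5), np.float64(13.5))
36 46 (np.float32(66.96863), np.float64(619.0), np.float64(14.5))
36 49.5 (np.float32(58.320393), np.float64(621.5), np.float64(7.0))
46 49.5 (np.float32(48.796528), np.float64(619.5), np.float64(13.5))
46 55.5 (np.float32(29.432892), np.float64(619.0), np.float64(12.0))
```

>>> send_rows:
  steps:
    - [[-0.2,-1,0],[0,0,0]]
    - [[-0.4,-2.2,0],[0,0,0]]
    - [[-0.6,-3.4,0],[0,0,0]]
    - [[-0.82,-4.53,0],[0,0,0]]
    - [[-0.82,-4.53,0],[0,0,0]]
    - [[-0.82,-4.53,-1],[0,0,0]]
    - [[-0.82,-4.53,-1.9],[0,0,0]]
    - [[-0.82,-4.53,-1.9],[0,0,0]]
    - [[-0.82,-4.53,-2.26],[0,0,0]]
    - [[-0.82,-4.53,-2.26],[0,0,0]]

```text
time: 11.12
tool_pos: [619.7, 13.5, 120.2]
tcp_rot: [180.0, 0.0, 171.7]
ft_force: [-0.9, 0.3, -5.6]
finger_gap: 32.2
grip_force: 61.3
```

>>> send_rows:
  steps:
    - [[0,0,-0.1],[0,0,0]]
    - [[0,0,-0.2],[0,0,0]]
    - [[0,0,-0.24],[0,0,0]]
    - [[0,0,-0.24],[0,0,0]]
    - [[0,0,-0.24],[0,0,0]]

```text
time: 11.75
tool_pos: [619.9, 13.3, 113.4]
tcp_rot: [180.0, 0.0, 171.6]
ft_force: [-0.7, 0.6, -0.2]
finger_gap: 32.0
grip_force: 61.9
```

>>> send_rows:
  steps:
    - [[0,0,0],[0,0,0]]
    - [[0,0,0],[0,0,0]]
    - [[0,0,0],[0,0,0]]
    - [[0,0,0.6],[0,0,0]]
    - [[0,0,1.4],[0,0,0]]
    - [[0,0,2.4],[0,0,0]]
    - [[0,0.1,2.7],[0,0,0]]
  fingers: 0

```text
time: 12.62
tool_pos: [621.3, 16.2, 197.8]
tcp_rot: [180.0, 0.3, 171.6]
ft_force: [-0.5, -0.1, 0.8]
finger_gap: 85.6
grip_force: 0.0
```

>>> send_rows:
  steps:
    - [[0.1,1,0],[0,0,-0.18]]
    - [[0.2,2,0],[0,0,-0.36]]
    - [[0.3,3,0],[0,0,-0.54]]
    - [[0.4,4,0],[0,0,-0.72]]
    - [[0.5,4.4,0],[0,0,-0.9]]
    - [[0.68,4.8,0],[0,0,-1.08]]
    - [[0.68,4.8,0],[0,0,-1.26]]
    - [[0.68,4.8,0],[0,0,-1.44]]
    - [[0.68,4.8,0],[0,0,-1.57]]
    - [[0.68,4.8,0],[0,0,-1.57]]
  fingers: 1

```text
time: 13.88
tool_pos: [639.7, 160.5, 193.4]
tcp_rot: [-180.0, 0.0, 81.7]
ft_force: [-0.0, 0.0, 1.1]
finger_gap: 0.1
grip_force: 0.0
```

Run:
```python
from j import *
s=snap("top");save(dict(img=cv2.resize(s["img"][100:260,170:430],(780,480),interpolation=cv2.INTER_CUBIC)),"t3.png")
s2=snap("side")
print(sense()["tool_pos"],sense()["tcp_rot"])
print(jarfit(s2,(620,13),10,36),jarfit(s,(620,13),10,36))
```

```text
[639.82941072 160.39443871 193.57577578] [-1.79977971e+02  5.51548609e-03  8.18743939e+01]
(np.float32(75.257996), np.float64(623.0), np.float64(19.0)) (np.float32(58.303955), np.float64(619.0), np.float64(12.0))
```

View pics/t3.png

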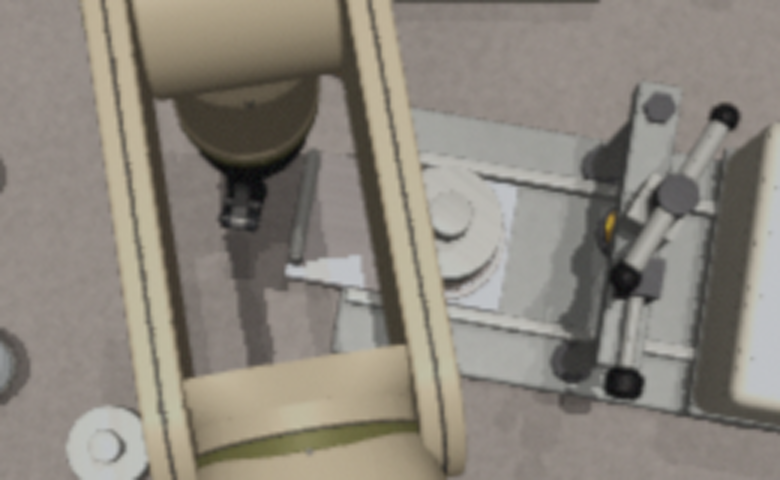

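>>> send_rows:
  steps:
    - [[0,0,-1.5],[0,0,0]]
    - [[0,0,-3],[0,0,0]]
    - [[0,0,-4.28],[0,0,0]]
    - [[0,0,-4.28],[0,0,0]]
    - [[-0.04,-0.27,-4.28],[0,0,0]]
    - [[-0.07,-0.5,-4.28],[0,0,0]]
    - [[-0.11,-0.74,-4.28],[0,0,0]]
    - [[-0.15,-1,-4.28],[0,0,0]]

```text
time: 14.98
tool_pos: [636.7, 130.3, 67.2]
tcp_rot: [179.8, -0.1, 81.7]
ft_force: [0.3, 3.5, 3.2]
finger_gap: 0.4
grip_force: 1.8
```

>>> send_rows:
  steps:
    - [[-0.04,-0.27,0],[0,0,0]]
    - [[-0.08,-0.55,0],[0,0,0]]
    - [[-0.13,-0.84,0],[0,0,0]]
    - [[-0.17,-1.14,0],[0,0,0]]
    - [[-0.22,-1.44,0],[0,0,0]]
    - [[-0.26,-1.74,0],[0,0,0]]
    - [[-0.31,-2.04,0],[0,0,0]]
    - [[-0.35,-2.34,0],[0,0,0]]
    - [[-0.4,-2.64,0],[0,0,0]]
    - [[-0.44,-2.94,0],[0,0,0]]

```text
time: 16.23
tool_pos: [621.8, 41.5, 65.0]
tcp_rot: [-179.9, 0.0, 81.7]
ft_force: [-2.7, 4.4, 1.1]
finger_gap: -0.0
grip_force: 1.8
```

>>> send_rows:
  steps:
    - [[-0.03,-0.2,0],[0,0,0]]
    - [[-0.06,-0.4,0],[0,0,0]]
    - [[-0.09,-0.58,0],[0,0,0]]
    - [[-0.11,-0.72,0],[0,0,0]]
    - [[-0.13,-0.84,0],[0,0,0]]
    - [[-0.14,-0.92,0],[0,0,0]]

```text
time: 16.98
tool_pos: [618.1, 15.0, 65.3]
tcp_rot: [-180.0, -0.1, 81.7]
ft_force: [-0.1, 12.1, -0.9]
finger_gap: 0.1
grip_force: 5.9
```

>>> send_rows:
  steps:
    - [[-0.01,-0.08,0],[0,0,0]]
    - [[-0.02,-0.14,0],[0,0,0]]

```text
time: 17.23
tool_pos: [618.0, 14.8, 65.5]
tcp_rot: [180.0, -0.4, 81.8]
ft_force: [2.5, 27.5, -2.6]
finger_gap: -0.2
grip_force: 13.5
```

>>> send_rows:
  steps:
    - [[0.1,0.8,0],[0,0,0]]
    - [[0.3,2,0.5],[0,0,0]]
    - [[0.3,2,2.4],[0,0,0]]
    - [[0.3,2,4.4],[0,0,0]]
    - [[0.3,2,6.4],[0,0,0]]
    - [[0.3,2,8.4],[0,0,0]]
    - [[0.2,2,9.5],[0,0,0]]
    - [[-0.5,0.5,9.5],[0,0,0]]
    - [[-0.5,0.5,9.5],[0,0,0]]
    - [[-0.5,0.5,9.5],[0,0,0]]

```text
time: 18.48
tool_pos: [602.8, 24.8, 350.7]
tcp_rot: [179.9, 0.0, 81.6]
ft_force: [-0.3, -0.0, -1.2]
finger_gap: 0.2
grip_force: 0.0
```

```bash
cat > path.py <<'E'
import numpy as np,sys
A=np.array([600.3,-112.7])
def P(th,R=35,extra=0,yaw=81.7):
    t=np.radians(th);u=np.array([np.cos(t),np.sin(t)]);n=np.array([-u[1],u[0]])
    phi=np.radians(th+90-yaw);h=10.5*abs(np.cos(phi))+14.4*abs(np.sin(phi))
    z=276+12*np.radians(th+458)/2/np.pi-14
    return np.r_[A+R*u+(7+h+extra)*n,z]
def rows(ths,frm,**k):
    return [[round(v,2) for v in (P(t,**k)-frm)/30] for t in ths]
E
python3 - <<'E'
from path import *
from h import *
s=sense();print(s["tool_pos"],s["tcp_rot"],s["ft_force"])
w=snap("wrist");save(w,"w4.png")
for l,z in(("bridge",208),("tbar",296.7),("hub",247.7),("pin_knob",227),("jar_boss",140)):
    for p,k in pt(l,"wrist"): print(l,p,k,np.round(atz(w,p,z),1))
print(P(148,extra=16))
E
```

```text
[602.77267356  24.84660443 350.72475145] [1.79937585e+02 7.25198291e-03 8.16324741e+01] [-0.33932169 -0.03536478 -1.18163181]
bridge [295.904 319.494] 0.84 [ 600.1 -111.1  208. ]
hub [293.384 343.686] 0.7 [ 595.9 -111.3  247.7]
pin_knob [173.32  324.114] 0.55 [475.1 -90.2 227. ]
jar_boss [24.416 53.088] 0.63 [289.7 256.4 140. ]
jar_boss [119.28  263.886] 0.61 [379.8 -51.9 140. ]
[ 550.26808933 -126.71999719  282.2       ]
```

View pics/w4.png

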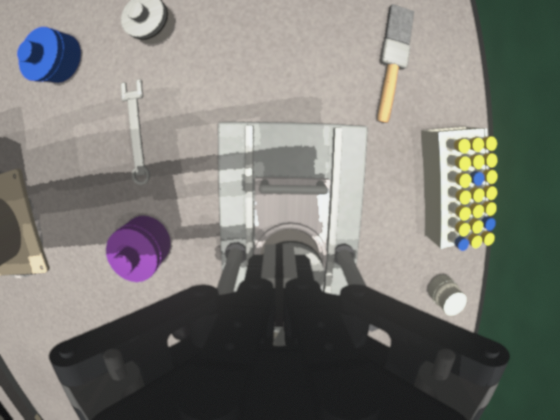

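>>> send_rows:
  steps:
    - [[-0.6,-1.7,0],[0,0,0]]
    - [[-1.2,-3.4,0],[0,0,0]]
    - [[-1.75,-5.05,0],[0,0,0]]
    - [[-1.75,-5.05,0],[0,0,0]]
    - [[-1.75,-5.05,-1.2],[0,0,0]]
    - [[-1.75,-5.05,-2.28],[0,0,0]]
    - [[-1.75,-5.05,-2.28],[0,0,0]]
    - [[-1.75,-5.05,-2.28],[0,0,0]]

```text
time: 19.77
tool_pos: [550.7, -125.6, 283.4]
tcp_rot: [179.9, 0.0, 81.7]
ft_force: [-0.1, -0.0, 0.7]
finger_gap: 0.1
grip_force: 0.0
```

Run:
```python
from path import *
from h import sense
s=sense();print(s["tool_pos"],s["ft_force"])
f=np.array(s["tool_pos"])
print(rows([148,135,120,100,80,60,40,20,0,-20],f))
for k in(-20,-200,-380): print(rows(np.arange(k-20,k-201,-20),P(k)))
```

```text
[ 550.67844617 -125.59644849  283.41364839] [-0.12192474 -0.03543782  0.74196128]
[[np.float64(0.27), np.float64(0.41), np.float64(-0.04)], [np.float64(0.26), np.float64(0.69), np.float64(-0.05)], [np.float64(0.35), np.float64(1.03), np.float64(-0.07)], [np.float64(0.66), np.float64(1.44), np.float64(-0.09)], [np.float64(1.14), np.float64(1.7), np.float64(-0.12)], [np.float64(1.54), np.float64(1.84), np.float64(-0.14)], [np.float64(2.02), np.float64(1.81), np.float64(-0.16)], [np.float64(2.49), np.float64(1.55), np.float64(-0.18)], [np.float64(2.82), np.float64(1.08), np.float64(-0.2)], [np.float64(2.98), np.float64(0.66), np.float64(-0.23)]]
[[np.float64(0.07), np.float64(-0.38), np.float64(-0.02)], [np.float64(-0.03), np.float64(-0.83), np.float64(-0.04)], [np.float64(-0.34), np.float64(-1.24), np.float64(-0.07)], [np.float64(-0.82), np.float64(-1.51), np.float64(-0.09)], [np.float64(-1.21), np.float64(-1.65), np.float64(-0.11)], [np.float64(-1.69), np.float64(-1.62), np.float64(-0.13)], [np.float64(-2.16), np.float64(-1.36), np.float64(-0.16)], [np.float64(-2.49), np.float64(-0.88
[... 599 characters left out ...]
np.float64(2.65), np.float64(0.47), np.float64(-0.2)], [np.float64(2.72), np.float64(0.08), np.float64(-0.22)]]
[[np.float64(0.07), np.float64(-0.38), np.float64(-0.02)], [np.float64(-0.03), np.float64(-0.83), np.float64(-0.04)], [np.float64(-0.34), np.float64(-1.24), np.float64(-0.07)], [np.float64(-0.82), np.float64(-1.51), np.float64(-0.09)], [np.float64(-1.21), np.float64(-1.65), np.float64(-0.11)], [np.float64(-1.69), np.float64(-1.62), np.float64(-0.13)], [np.float64(-2.16), np.float64(-1.36), np.float64(-0.16)], [np.float64(-2.49), np.float64(-0.88), np.float64(-0.18)], [np.float64(-2.65), np.float64(-0.47), np.float64(-0.2)], [np.float64(-2.72), np.float64(-0.08), np.float64(-0.22)]]
```

>>> send_rows:
  steps:
    - [[0.27,0.41,-0.04],[0,0,0]]
    - [[0.26,0.69,-0.05],[0,0,0]]
    - [[0.35,1.03,-0.07],[0,0,0]]
    - [[0.66,1.44,-0.09],[0,0,0]]
    - [[1.14,1.7,-0.12],[0,0,0]]
    - [[1.54,1.84,-0.14],[0,0,0]]
    - [[2.02,1.81,-0.16],[0,0,0]]
    - [[2.49,1.55,-0.18],[0,0,0]]
    - [[2.82,1.08,-0.2],[0,0,0]]
    - [[2.98,0.66,-0.23],[0,0,0]]

```text
time: 21.02
tool_pos: [640.0, -106.6, 274.4]
tcp_rot: [-180.0, -0.1, 81.7]
ft_force: [-1.5, 4.4, 1.9]
finger_gap: -0.1
grip_force: 1.7
```

Run:
```python
from h import *
s=snap("side");save(dict(img=cv2.resize(s["img"][205:345,225:411],(744,560),interpolation=cv2.INTER_CUBIC)),"s5.png");t=sense();print(t["tool_pos"],t["ft_force"])
```

```text
[ 640.19107013 -108.42796433  274.40390583] [ 1.29515461  1.93202475 -0.64720783]
```

View pics/s5.png

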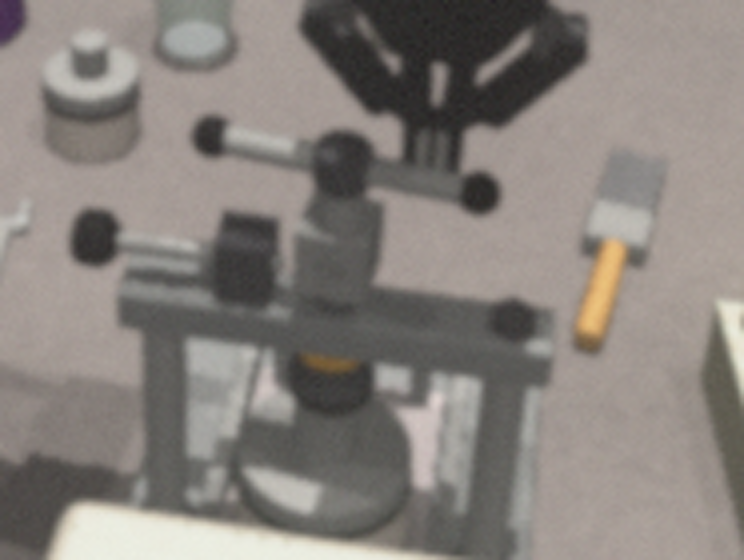

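>>> send_rows:
  steps:
    - [[0.07,-0.38,-0.02],[0,0,0]]
    - [[-0.03,-0.83,-0.04],[0,0,0]]
    - [[-0.34,-1.24,-0.07],[0,0,0]]
    - [[-0.82,-1.51,-0.09],[0,0,0]]
    - [[-1.21,-1.65,-0.11],[0,0,0]]
    - [[-1.69,-1.62,-0.13],[0,0,0]]
    - [[-2.16,-1.36,-0.16],[0,0,0]]
    - [[-2.49,-0.88,-0.18],[0,0,0]]
    - [[-2.65,-0.47,-0.2],[0,0,0]]
    - [[-2.72,-0.08,-0.22],[0,0,0]]

```text
time: 22.32
tool_pos: [557.5, -109.1, 268.9]
tcp_rot: [180.0, 0.1, 81.6]
ft_force: [0.4, -3.3, 0.4]
finger_gap: -0.1
grip_force: 1.4
```

>>> send_rows:
  steps:
    - [[-0.07,0.38,-0.02],[0,0,0]]
    - [[0.03,0.83,-0.04],[0,0,0]]
    - [[0.34,1.24,-0.07],[0,0,0]]
    - [[0.82,1.51,-0.09],[0,0,0]]
    - [[1.21,1.65,-0.11],[0,0,0]]
    - [[1.69,1.62,-0.13],[0,0,0]]
    - [[2.16,1.36,-0.16],[0,0,0]]
    - [[2.49,0.88,-0.18],[0,0,0]]
    - [[2.65,0.47,-0.2],[0,0,0]]
    - [[2.72,0.08,-0.22],[0,0,0]]

```text
time: 23.58
tool_pos: [639.3, -107.0, 261.4]
tcp_rot: [-179.9, -0.0, 81.7]
ft_force: [-2.6, 5.1, -0.4]
finger_gap: -0.3
grip_force: 1.9
```

Run:
```python
from path import *
from h import *
t=sense();print(t["tool_pos"],t["ft_force"],P(-380))
print(np.round(rows([-395,-410,-422,-432,-440,-446,-452,-458],P(-380)),2).tolist())
```

```text
[ 639.31511381 -106.98122262  261.36973983] [-2.62928928  5.10766365 -0.37395386] [ 640.09872465 -105.68705671  264.6       ]
[[0.07, -0.28, -0.02], [0.05, -0.6, -0.03], [-0.05, -0.88, -0.05], [-0.19, -1.09, -0.06], [-0.34, -1.24, -0.07], [-0.47, -1.34, -0.07], [-0.62, -1.43, -0.08], [-0.78, -1.49, -0.09]]
```

>>> send_rows:
  steps:
    - [[0.07,-0.28,0],[0,0,0]]
    - [[0.05,-0.6,0],[0,0,0]]
    - [[-0.05,-0.88,0],[0,0,0]]
    - [[-0.19,-1.09,0],[0,0,0]]
    - [[-0.34,-1.24,0],[0,0,0]]
    - [[-0.47,-1.34,0],[0,0,0]]
    - [[-0.62,-1.43,0],[0,0,0]]
    - [[-0.7,-1.46,0],[0,0,0]]
    - [[-0.7,-1.46,0],[0,0,0]]

```text
time: 24.7
tool_pos: [618.2, -150.5, 262.0]
tcp_rot: [180.0, 0.0, 81.7]
ft_force: [1.7, 1.7, 1.0]
finger_gap: -0.1
grip_force: 0.9
```

Run:
```python
from path import *
from j import *
t=sense();print(t["tool_pos"],t["ft_force"],t["wrist_torque"],P(-455),P(-458))
S={c:snap(c) for c in("side","top")};pickle.dump(S,open("s6.pkl","wb"))
a,b=[cv2.resize(S[c]["img"][v:v+140,u:u+100],(400,560),interpolation=cv2.INTER_CUBIC) for c,u,v in(("side",265,205),("top",345,90))]
save(dict(img=np.hstack([a,b])),"c6.png")
```

```text
[ 618.15889452 -150.53487655  262.04446668] [1.73241107 1.67119764 0.98056332] [ 0.14699497 -0.29799016 -0.01875655] [ 619.14645084 -149.48254511  262.1       ] [ 616.67492525 -150.3453107   262.        ]
```

View pics/c6.png

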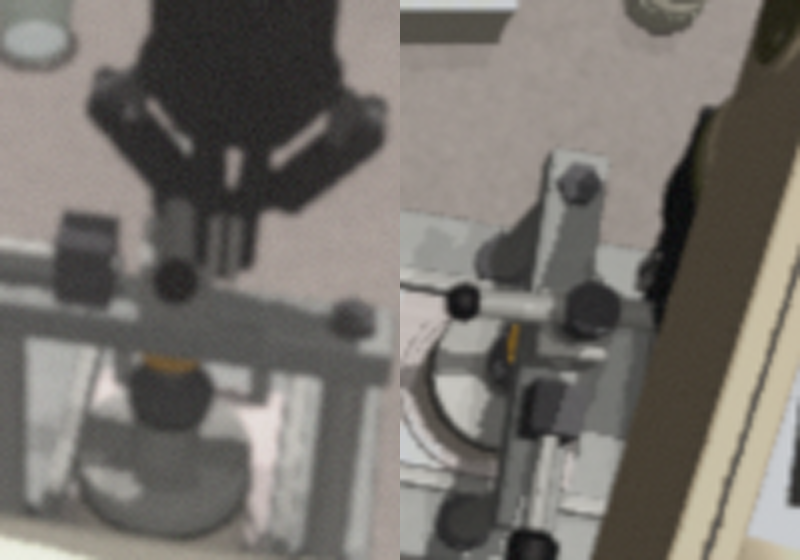

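Run:
```python
from j import *
S=pickle.load(open("s6.pkl","rb"));t=S["top"]
for z in(276,282): print(z,atz(t,(360.75,165.25),z),atz(t,(392.5,166.75),z+5))
# angle of bar fit with unknown height
o=[("top",(360.75,165.25),-1),("side",(309.25,275),1)]
A=(600.3,-112.7)
f=lambda q:np.concatenate([proj(S[c],[A[0]+62*k*np.cos(q[0]),A[1]+62*k*np.sin(q[0]),q[1]])-p for c,p,k in o])
r=least_squares(f,[-1.71,276],x_scale=[.01,1]);print(np.degrees(r.x[0]),r.x[1],r.fun)
m=S["top"]["img"][175:240,345:400].sum(2)
print([ (round(float(d),1),proj(t,[A[0]-131*np.sin(np.radians(-d)) if 0 else A[0]+131*np.sin(np.radians(d))*1, A[1]-131*np.cos(np.radians(d)),227]).round(1)) for d in(-98,)])
for d in(-96,-97,-98,-99): 
    Y=np.array([-np.sin(np.radians(d)),np.cos(np.radians(d))]);print(d,proj(t,[*(np.array(A)-120*Y),227]).round(1),proj(t,[*(np.array(A)-43*Y),244]).round(1),proj(t,[*(np.array(A)+84*Y),210]).round(1))
```

```text
276 [604.13765466 -49.93800307 276.        ] [ 600.60124057 -111.30613453  281.        ]
282 [602.85118957 -48.72839839 282.        ] [ 599.33149501 -109.67333707  287.        ]
-93.1309761071674 276.1744895340176 [ 0.45271831  0.20953211 -0.16364027  0.04437348]
[(-98.0, array([378.5, 234.4]))]
-96 [381.2 229.4] [386.5 191.3] [387.6 135.4]
-97 [380.2 229.2] [386.2 191.2] [388.3 135.5]
-98 [379.2 229.1] [385.8 191.2] [388.9 135.5]
-99 [378.2 228.9] [385.4 191.1] [389.6 135.6]
```

>>> send_rows:
  steps:
    - [[-0.06,-0.01,0],[0,0,0]]
    - [[-0.12,-0.02,0],[0,0,0]]
    - [[-0.12,-0.02,0],[0,0,0]]
    - [[-0.12,-0.02,0],[0,0,0]]

```text
time: 25.3
tool_pos: [614.8, -150.7, 261.9]
tcp_rot: [-180.0, -0.0, 81.7]
ft_force: [3.2, 1.4, 1.2]
finger_gap: 0.4
grip_force: 1.8
```

>>> send_rows:
  steps:
    - [[0.4,0.05,0],[0,0,0]]
    - [[1,0.1,0.5],[0,0,0]]
    - [[0.8,0.1,2],[0,0,0]]
    - [[-1,0,3],[0,0,0]]
    - [[-3,0,3.5],[0,0,0]]
    - [[-5,0,3.5],[0,0,0]]
    - [[-6,0.5,3.2],[0,0,0]]
    - [[-6.4,1,2.5],[0,0,0]]
    - [[-6.4,1,2.5],[0,0,0]]

```text
time: 26.42
tool_pos: [421.7, -120.2, 335.7]
tcp_rot: [-179.8, -0.0, 81.7]
ft_force: [-0.1, -0.1, 0.8]
finger_gap: -0.3
grip_force: 0.0
```

Run:
```python
from j import *
t=sense();print(t["tool_pos"],t["ft_force"])
S={c:snap(c) for c in("side","top")};pickle.dump(S,open("s7.pkl","wb"))
a,b=[cv2.resize(S[c]["img"][v:v+140,u:u+100],(400,560),interpolation=cv2.INTER_CUBIC) for c,u,v in(("side",225,205),("top",345,120))]
save(dict(img=np.hstack([a,b])),"c7.png")
for c in S:
    for l in("tbar","pin_knob","hub"): print(c,l,[(p.round(1),k) for p,k in pt(l,c)[:1]])
```

```text
[ 421.74611104 -120.20759031  335.72873063] [-0.0986532  -0.13899578  0.76797851]
side tbar [(array([310.9, 252. ]), 0.83)]
side pin_knob []
side hub [(array([311.3, 272.4]), 0.83)]
top tbar [(array([390.7, 165.8]), 0.57)]
top pin_knob [(array([377.5, 233.5]), 0.58)]
top hub [(array([386.2, 173.7]), 0.9)]
```

View pics/c7.png

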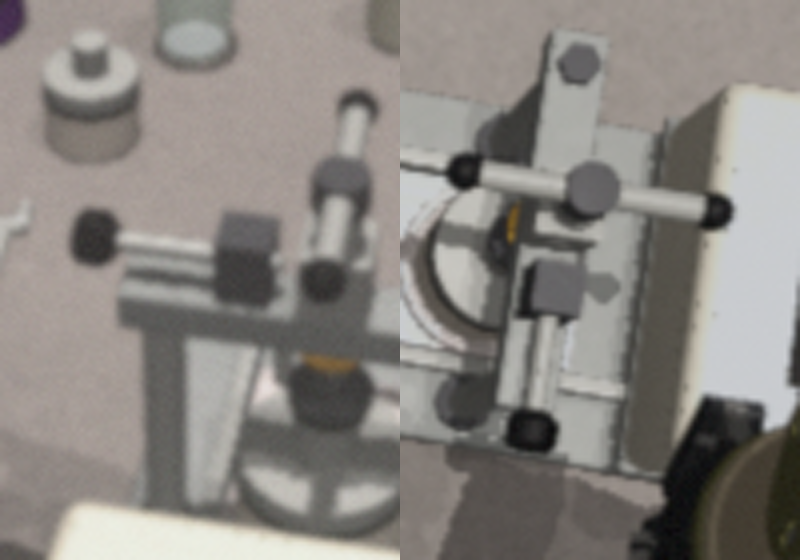

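Run:
```python
from j import *
S=pickle.load(open("s7.pkl","rb"))
o=[("top",(361.25,162.75),-1),("top",(423.25,172.75),1),("side",(314.25,231.75),-1),("side",(305.75,274.75),1)]
f=lambda q:np.concatenate([proj(S[c],[q[2]+62*k*np.cos(q[0]),q[3]+62*k*np.sin(q[0]),q[1]])-p for c,p,k in o])
r=least_squares(f,[-1.71,276,600,-112],x_scale=[.01,1,1,1]);print(np.degrees(r.x[0]),r.x[1:],r.fun.round(1))
T=S["top"]
# bridge edges lines in top image: detect
g=cv2.cvtColor(T["img"],cv2.COLOR_RGB2GRAY);g=cv2.resize(g[115:250,330:420],None,fx=4,fy=4,interpolation=cv2.INTER_CUBIC)
for l in cv2.createLineSegmentDetector().detect(g)[0][:,0]:
    L=np.hypot(l[2]-l[0],l[3]-l[1])
    a,b=l[:2]/4+[330,115],l[2:]/4+[330,115]
    w=atz(T,b,208)-atz(T,a,208);an=np.degrees(np.arctan2(w[1],w[0]))%90
    if L>60: print(a.round(1),b.round(1),round(L/4,1),round(an,1))
```

```text
-98.67180765575371 [ 275.6742522   600.16736482 -112.11744497] [-0.1 -0.1  0.1 -0.3 -0.1  0.1 -0.3 -0.1]
[355.4 164.1] [330.1 159.7] 25.7 80.5
[413.7 234.1] [419.8 219.9] 15.5 65.7
[330.  157.7] [355.  161.9] 25.3 80.6
[372.6 197.4] [369.1 220. ] 22.8 80.5
[378.9 178. ] [394.8 180.3] 16.0 82.2
[380.4 198.2] [377.3 220.9] 22.8 81.4
[383.4 127.9] [377.8 161.9] 34.5 80.0
[384.2 216.6] [400.2 219.5] 16.3 80.4
[330.1 202.4] [354.  206.5] 24.2 80.6
[351.1 212.6] [333.6 209.8] 17.8 81.3
[330.1 225.3] [357.3 230.2] 27.7 80.1
[370.9 166.4] [387.  169.9] 16.5 78.1
[374.7 220.2] [377.4 200.7] 19.7 81.3
[418.3 198.5] [413.3 231.2] 33.1 80.0
```

>>> send_rows:
  steps:
    - [[0.2,0.6,-0.8],[0,0,0]]
    - [[0.31,1.16,-2],[0,0,0]]
    - [[0.31,1.16,-3.2],[0,0,0]]
    - [[0.31,1.16,-3.9],[0,0,0]]
    - [[0.31,1.16,-3.9],[0,0,0]]
    - [[0.31,1.16,-3.9],[0,0,0]]

```text
time: 27.58
tool_pos: [432.7, -86.3, 221.1]
tcp_rot: [179.9, 0.0, 81.7]
ft_force: [-0.6, 0.1, 0.0]
finger_gap: -0.1
grip_force: 0.0
```

>>> send_rows:
  steps:
    - [[0.3,-0.05,0],[0,0,0]]
    - [[0.6,-0.09,0],[0,0,0]]
    - [[0.85,-0.13,0],[0,0,0]]
    - [[1.1,-0.17,0],[0,0,0]]
    - [[1.35,-0.21,0],[0,0,0]]
    - [[1.6,-0.25,0],[0,0,0]]
    - [[1.85,-0.29,0],[0,0,0]]
    - [[2.05,-0.32,0],[0,0,0]]
    - [[2.2,-0.35,0],[0,0,0]]

```text
time: 28.7
tool_pos: [498.4, -96.5, 219.8]
tcp_rot: [-180.0, -0.0, 81.7]
ft_force: [-1.4, -0.5, 0.8]
finger_gap: -0.1
grip_force: 1.1
```

>>> send_rows:
  steps:
    - [[0.15,-0.02,0],[0,0,0]]
    - [[0.28,-0.04,0],[0,0,0]]
    - [[0.36,-0.05,0],[0,0,0]]
    - [[0.42,-0.06,0],[0,0,0]]
    - [[0.46,-0.06,0],[0,0,0]]

```text
time: 29.32
tool_pos: [509.1, -98.1, 219.5]
tcp_rot: [-179.6, 0.0, 81.7]
ft_force: [-22.3, 0.7, 10.7]
finger_gap: -0.1
grip_force: 11.3
```

>>> send_rows:
  steps:
    - [[-0.5,0.1,0],[0,0,0]]
    - [[-2,0.3,0],[0,0,0]]
    - [[-3,0.3,1.5],[0,0,0]]
    - [[-3.5,0.3,3],[0,0,0]]
    - [[-3.5,0.3,4],[0,0,0]]
    - [[-3.5,0.3,4],[0,0,0]]
    - [[-3.5,0.3,4],[0,0,0]]

```text
time: 30.2
tool_pos: [406.9, -89.1, 339.1]
tcp_rot: [-180.0, -0.0, 81.7]
ft_force: [0.6, 0.2, -0.7]
finger_gap: -0.1
grip_force: 0.0
```

Run:
```python
from j import *
t=sense();print(t["tool_pos"],t["ft_force"])
S={c:snap(c) for c in("side","top")}
for c in S: print(c,[(p.round(1),k) for p,k in pt("pin_knob",c)[:1]],proj(S[c],[600.2-79*.988,-112.1+79*.156,227]).round(1))
p=lambda c,k:S[c]
def ball(s,g):
    i=cv2.cvtColor(s["img"],cv2.COLOR_RGB2GRAY);u,v=np.round(g).astype(int);w=i[v-7:v+8,u-7:u+8]<60;y,x=np.nonzero(w);return np.array([u-7+x.mean(),v-7+y.mean()])
for c,g in(("top",(361,163)),("side",(314,232)),("side",(306,275))): print(c,ball(S[c],g),ball(pickle.load(open("s7.pkl","rb"))[c],g))
a,b=[cv2.resize(S[c]["img"][v:v+140,u:u+100],(400,560),interpolation=cv2.INTER_CUBIC) for c,u,v in(("side",235,205),("top",345,120))]
save(dict(img=np.hstack([a,b])),"c8.png")
```

```text
[406.94339826 -89.11736782 339.11650669] [ 0.58331146  0.24849388 -0.69888257]
side [(array([269.2, 268.4]), 0.69)] [267.8 266.7]
top [(array([381.8, 208.8]), 0.69)] [380.7 209.4]
top [360.75925926 162.16666667] [360.81818182 162.18181818]
side [nan nan] [nan nan]
side [305.4137931  275.62068966] [305.39285714 275.48214286]<stdin>:7: RuntimeWarning: Mean of empty slice.
  ret = ret.dtype.type(ret / rcount)
```

```bash
python3 -c "
from bench import order
print(order.hand_in())"
```

```text
the job is handed in; nothing more can be done
None
```

I handed the job in at about 30 s of robot time: the jar is in the nest, the slide is home, the spindle is tight at about reading 0, and the lock pin is pushed to its stop. The hand-in returned no verdict, the pad force was not measured directly, and I viewed 13 pictures, over the limit of 10.

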